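# Offer up a flanged pipe stub for its gasket

### The job

Lift the stiff lid of the fittings case (it has a bar handle) and leave it standing about upright, not flopped right back. Then take out the pipe stub with the oblong two-bolt flange, carry it over the top of the upright spatter shield without knocking the shield, and hold it upright, flange down, directly above the matching flange on the clamped pipe, edges and bolt holes in line, with about 8 mm of clear air between the two flanges so I can slip the gasket in. Never let the flanges touch, leave the other things where they are, and finish still holding the stub there: do not let go.

Things in the scene. Friction and masses are not known exactly. Their poses are not given: they have to be found in the camera images.
- case: black open-topped plastic fittings case fixed to the bench, outside 170 (its x) x 280 (its y) x 95 mm high, walls and floor 5 mm. Origin: centre of its underside; the hinge is along the top of its +x side. The two stubs stand in it about 130 mm apart along its y.
- lid (a joint): lid angle in rad: 0 shut (level), 1.57 upright, stop at 2.4 (leaning far back). Starts shut or a little ajar. Stiff friction hinge (about 0.5 N m, so 2 to 4 N at the handle): it stays where it is left. The lid is 170 x 280 mm, about 9 mm thick.
- lid_hinge (a point): point on the hinge axis at mid-length, at the case's top rim, 95 mm above the bench. Has the case's axes: the hinge axis is y, and the shut lid reaches from here towards -x.
- lid_handle (a point): middle of the straight steel bar handle, a round bar 12 mm in diameter, 120 mm long, parallel to the hinge (its y axis), standing 40 mm clear (bar centre) beyond the lid's free edge and joined to the lid only at its two ends. 210 mm from the hinge and 4 mm above it when the lid is shut; moves with the lid.
- oblong_stub: THE STUB TO CARRY: steel pipe stub standing upright on its flange in the case: plain round pipe 42 mm in diameter rising to 85 mm above the underside, on an oblong two-bolt flange 100 mm long (its x), 60 mm wide (its y), 8 mm thick. Origin: centre of the flange's underside; z up along the pipe. About 0.3 to 0.6 kg. A half turn about z makes no difference. It may stand at either end of the case.
- round_stub: the other stub in the case, not wanted: same pipe, 42 mm in diameter and 85 mm tall, but on a round flange 72 mm in diameter, 8 mm thick. Origin: centre of its underside. To be left in the case.
- pipe: steel pipe 60 mm in diameter, 260 mm long, lying along its x axis, clamped in two dark blocks on the bench (fixed), with a 42 mm riser at its middle that carries the matching flange. Origin: on the bench under the middle.
- mate (a point): centre of the top face of the matching flange, 130 mm above the bench: oblong, 100 mm long (x axis) and 60 mm wide (y axis), 8 mm thick, z up.
- shield_top (a point): middle of the top edge of the upright aluminium spatter shield between the case and the pipe, 170 mm above the bench: a fixed thin plate 280 mm long along its x axis, 4 mm thick.
- spray_can: loose spray can, 56 mm in diameter, 170 mm tall, upright on the bench; origin at the centre of its base. Leave alone.
- wire_brush: loose brush lying on the bench, about 200 mm long. Leave alone.
- weld_square: loose dark steel welding square, 100 x 22 x 100 mm, standing on the bench. Leave alone.
- shield: the same spatter shield as a whole, fixed to the bench by a flat foot 50 mm wide; origin on the bench under its middle, x along the plate.

How it is judged:
On the way, in this order (a step that is already met when the one before it is completed fails the run):
1. the lid stands about upright (73 to 107 degrees) while the stub is still in the case (value of joint lid between 1.27 and 1.87 rad and distance of oblong_stub from where it was at the start of the episode below 0.03 m), for 0.2 s.
2. the stub passes over the shield: its flange is higher than the shield's top edge, within 50 mm of its plane, between its ends (z of oblong_stub in the frame of shield_top above 0 m and y of oblong_stub in the frame of shield_top between -0.05 and 0.05 m and x of oblong_stub in the frame of shield_top between -0.14 and 0.14 m), for 0.05 s.
At the end, for the whole second after the job is handed in: Lid at 73 to 107 degrees; oblong stub held still by the fingers, upright within 5.7 degrees, its underside 2 to 15 mm above the mate, centred within 7 mm, long axes in line within 8 degrees, touching only the gripper; other stub, can, brush, square within 30 mm of their starts (value of joint lid between 1.27 and 1.87 rad and z of oblong_stub in the frame of mate between 0.002 and 0.015 m and horizontal distance between oblong_stub and mate below 0.007 m and angle between oblong_stub's own z axis and vertical below 0.1 rad and angle between the x axis of oblong_stub and the x axis of mate, either way round below 0.14 rad and linear speed of oblong_stub below 0.02 m/s and angular speed of oblong_stub below 0.15 rad/s and contact force between oblong_stub and the fingers above 2 N and contact force between oblong_stub and pipe below 0.1 N and contact force between oblong_stub and shield below 0.1 N and contact force between oblong_stub and round_stub below 0.1 N and contact force between oblong_stub and spray_can below 0.1 N and contact force between oblong_stub and wire_brush below 0.1 N and contact force between oblong_stub and weld_square below 0.1 N and distance of each of round_stub, spray_can, wire_brush, weld_square from where it was at the start of the episode below 0.03 m); the arm keeps its last pose, push and grip.
It fails at once if the flanges touch (more than 2 N) (contact force between oblong_stub and pipe above 2 N).
It fails at once if the shield is knocked (more than 5 N) (contact force between shield and anything else above 5 N).
It fails at once if the other stub or a bystander is moved more than 30 mm (distance of any of round_stub, spray_can, wire_brush, weld_square from where it was at the start of the episode above 0.03 m).
It also fails if it takes over 64 s, if anything falls off the work surface, if the arm or the gripper's body presses on something with over 40 N, if the wrist force passes 120 N, or if a joint passes its speed limit or range.

### The arm

A 6-joint arm with a two-finger parallel gripper is mounted at the origin on the work surface. World frame = base frame: x ahead of the robot, y to its left, z up, the work surface at z = 0. Lengths are in m, angles in rad, forces in N, time in s.
With the tool pointing down it reaches from about 0.35 to 0.975 m from the base axis. Payload 4.9 kg.
Tool frame: the origin (TCP) lies between the finger pads; the fingertips stand 14 mm ahead of it and the grasp point (between the pads) lies 5 mm behind it (manip.finger_overhang is the distance from the TCP to the fingertips, in m); z points along the fingers, y is the line along which they close (so a half turn about z gives the same grasp; the last joint's range is limited). The gripper opens to 85 mm and grips with 20 to 120 N. Pads are 22 mm wide; open, the fingers measure 114 mm over their backs; the gripper's body (76 mm by 85 mm) begins 54 mm behind the grasp point. The pads swing forward as they close: fully open they stand 13 mm farther back than shut.
Start: joints at [-1.253, 0.053, 1.613, -0, 1.476, -0.119], TCP at [0.264, -0.566, 0.209] pointing down, gripper open.
Joint ranges: [-3.01, 3.01], [-1.01, 2.22], [0.06, 2.58], [-1.02, 4.17], [0.09, 2.62], [-3.14, 3.14]. Speed limits (rad/s): [2.57, 2.57, 3.14, 3.14, 3.14, 3.14].

### API

Orientations are given as a unit quaternion [w, x, y, z].
In Python, from plant import manip, grab_frame gives the robot as it stands.
- The arm moves only by the tool servo_tool, never from a script. Its argument "deltas" is a list that holds one entry, the list of rows, each a list of 5 numbers: the opening in per cent of the stroke, from 0 (shut) to 100 (fully open), then the shift along the world's x, y, z in m, then the turn about the world's z in degrees. A call has exactly 8 rows; each row shifts and turns the commanded pose from where the row before left it; what a row does not reach is not made up. A row lasts 1/10 s, in which the tool goes at most 50 mm and 8.59 degrees, less where a joint would pass 70% of its speed; a pose out of reach is approached as far as the arm can. A call is refused whole if a number of a shift passes 0.05 or a number of a turn 8.59, either way. A call with a gripper value outside its range is refused whole. The fingers move at their own pace and stop on an object; the grip force is fixed at half the most. Time passes only in rows, so rows that do not move let the fingers close, or fill a call up. It gives the time, the measured TCP pose, the force, the opening and the grip force at its end, in the units of the state.
- manip.state(): the state, without advancing time (a new reading comes with each control period).
- grab_frame(name): name is "scene" or "top"; returns a dict with "pixels" (480x640x3 uint8, red, green, blue), "z_map" (480x640 float32, m along the optical axis (not along the pixel's ray), 0 where there is no reading), "fx", "fy", "cx", "cy" (pixels), "dist" ([k1, k2, p1, p2, k3] as OpenCV has them; the pictures are not rectified), "rvec" (rotation vector, rad) and "tvec" (3), from world to camera coordinates, as OpenCV has them. Camera axes: x right, y down, z forward; pixel columns grow to the right and rows downward; lengths in m; the calibration is good to about 2 mm. A picture is of the moment at which its call begins.
- manip.job_done(): hands the job in; it is judged then, once.
The state is a dict: "time": time; "joint_pos": joint angles; "joint_vel": joint speeds; "joint_efforts": joint torques, N m; "tool_pos": TCP position; "tool_rot": TCP orientation; "contact_force": force on the tool from outside, world axes, zero at the start; "ft_torque": the same for the moment, N m; "gripper_width": opening from 0.0 (shut) to 1.0 (fully open); "grasp_force": force on a finger pad.
Only numpy, scipy, OpenCV 4.12 (cv2) and the standard library are available. Lean on these libraries where they do the work, as an engineer would, in place of code of your own. Each camera call takes 0.05 s, during which the arm holds its last target. There are 200 camera calls.

## Working session

There is one attempt and no reset: what is moved stays moved. The work goes in short steps, Python scripts to look and compute and a tool call to move; the robot and the scene stay as the last step left them, time stands still between calls to the robot, and variables do not carry over. Pictures are saved under pics/ and viewed, at most 10 in all, crops included, and the job is handed in when it is done.

Besides the shell and the picture viewer there is one more tool, called as name(argument=value, ...), one argument or row to a line, values as JSON. servo_tool: Moves the arm, as the interface text tells. Its arguments: {"type":"object","properties":{"deltas":{"type":"array"}},"required":["deltas"]}

```bash
mkdir -p pics; cat > h.py <<'E'
import numpy as np, cv2
from plant import manip, grab_frame
def cloud(f):
    """world points HxWx3 from z_map"""
    K=np.array([[f["fx"],0,f["cx"]],[0,f["fy"],f["cy"]],[0,0,1.]])
    v,u=np.mgrid[0:480,0:640].astype(np.float32)
    n=cv2.undistortPoints(np.stack([u,v],-1).reshape(-1,1,2),K,np.array(f["dist"],float)).reshape(480,640,2)
    z=f["z_map"][...,None]
    R=cv2.Rodrigues(np.array(f["rvec"],float))[0]
    P=np.concatenate([n*z,z],-1)
    W=(P-np.array(f["tvec"],float).reshape(3))@R
    W[f["z_map"]<=0]=np.nan
    return W
def save(f,n): cv2.imwrite("pics/"+n+".png",cv2.cvtColor(f["pixels"],cv2.COLOR_RGB2BGR))
E
python3 - <<'E'
from h import *
for n in("scene","top"):
    f=grab_frame(n); save(f,n+"0"); W=cloud(f); np.save(n+"0.npy",W)
    R=cv2.Rodrigues(np.array(f["rvec"]))[0]; print(n,-R.T@np.array(f["tvec"]).ravel(),(f["z_map"]>0).mean())
print(manip.state())
E
```

```text
scene [ 0.87712244 -0.49234803  0.99080371] 0.9961686197916667
top [ 0.47188439 -0.04644534  1.52393998] 0.9958235677083334
{'time': 0.1, 'joint_pos': array([-1.25301136e+00,  5.33412165e-02,  1.61416090e+00,  2.22604155e-05,
        1.47601977e+00, -1.18996366e-01]), 'joint_vel': array([-1.03807729e-03, -6.71068667e-05, -8.65824282e-05,  7.98637297e-05,
       -9.54203743e-04,  1.09771242e-03]), 'joint_efforts': array([ 1.42716493e-03, -3.94906998e+01, -3.71363032e+01, -5.91450907e-05,
        3.91257025e-03, -1.30200925e-05]), 'tool_pos': array([ 0.26420624, -0.56573288,  0.20765227]), 'tool_rot': array([-9.60955209e-04,  9.76247166e-01,  2.16657655e-01, -8.46950615e-05]), 'contact_force': array([-0.59115776, -0.918999  ,  0.92183828]), 'ft_torque': array([-0.0076898 ,  0.00476496,  0.0311929 ]), 'grasp_force': 0.0, 'gripper_width': 0.9987156451377757}
```

View pics/scene0.png

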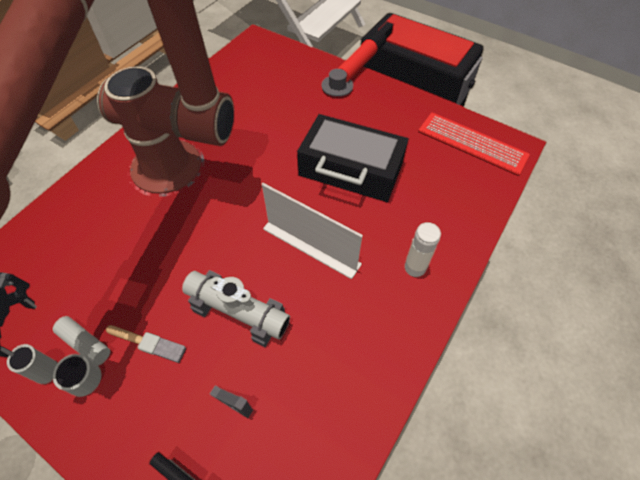

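View pics/top0.png

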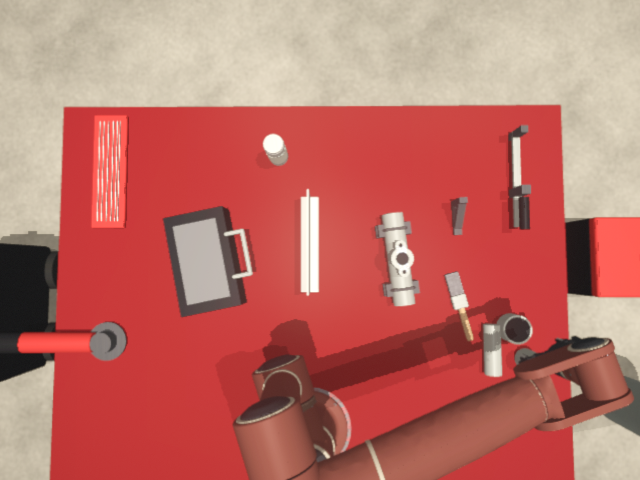

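The top view shows the case at about (205,260) with its bar handle at (245,252). The shield is at (310,245), the pipe flange at (402,258) and the can at (276,148).

```bash
python3 - <<'E'
from h import *
W=np.load("top0.npy"); im=cv2.imread("pics/top0.png").astype(int)
def reg(u0,u1,v0,v1,z0,z1,m=None):
    M=np.zeros((480,640),bool); M[v0:v1,u0:u1]=True
    M&=(W[...,2]>z0)&(W[...,2]<z1)
    if m is not None: M&=m
    return W[M]
def rect(n,P):
    r=cv2.minAreaRect(P[:,:2].astype(np.float32)); b=cv2.boxPoints(r)
    print(n,len(P),"c",np.round(r[0],4),"sz",np.round(r[1],4),"ang",round(r[2],2),"z",np.round(np.percentile(P[:,2],[2,50,98]),4)); print(np.round(b,3).tolist())
white=im.min(-1)>130
rect("case",reg(155,250,195,325,.075,.2,~white))
P=reg(155,250,195,325,.08,.2,~white); A=np.c_[P[:,:2],np.ones(len(P))]; print("lid plane",np.linalg.lstsq(A,P[:,2],rcond=None)[0])
rect("handle",reg(222,260,222,285,.06,.2,white))
h=reg(240,260,222,285,.06,.2,white);rect("bar",h)
rect("shieldtop",reg(295,325,180,305,.155,.18))
rect("flange",reg(380,425,230,285,.122,.137))
rect("pipe",reg(375,425,205,310,.068,.1))
rect("can",reg(255,300,125,175,.1,.2))
rect("shieldfoot",reg(295,325,180,305,.003,.02))
print("maxz",np.nanmax(W[195:325,155:260,2]))
E
```

```text
case 2822 c [0.4852 0.2822] sz [0.2801 0.2057] ang 11.57 z [0.0869 0.1021 0.1087]
[[0.3269999921321869, 0.35499998927116394], [0.36899998784065247, 0.15299999713897705], [0.6430000066757202, 0.20999999344348907], [0.6019999980926514, 0.41100001335144043]]
lid plane [-8.29127692e-05 -2.65322979e-03  1.02605758e-01]
handle 430 c [0.4939 0.2101] sz [0.1435 0.0836] ang 10.91 z [0.0991 0.1056 0.1118]
[[0.41600000858306885, 0.23800000548362732], [0.4309999942779541, 0.15600000321865082], [0.5720000267028809, 0.18299999833106995], [0.5559999942779541, 0.26499998569488525]]
bar 231 c [0.5035 0.1752] sz [0.1324 0.0306] ang 0.75 z [0.0995 0.1052 0.1118]
[[0.43700000643730164, 0.1899999976158142], [0.43700000643730164, 0.1589999943971634], [0.5699999928474426, 0.16099999845027924], [0.5690000057220459, 0.19099999964237213]]
shieldtop 126 c [0.5328 0.0043] sz [0.2766 0.003 ] ang 0.16 z [0.1631 0.1693 0.1747]
[[0.39500001072883606, 0.004999999888241291], [0.39500001072883606, 0.0020000000949949026], [0.6710000038146973, 0.003000000026077032], [0.6710000038146973, 0.006000000052154064]]
flange 527
[... 347 characters left out ...]
21457672, -0.23199999332427979], [0.36399999260902405, -0.3019999861717224], [0.621999979019165, -0.2669999897480011], [0.6119999885559082, -0.19699999690055847]]
can 430 c [0.792  0.0955] sz [0.0538 0.0544] ang 65.2 z [0.1062 0.1673 0.1747]
[[0.7559999823570251, 0.08299999684095383], [0.8050000071525574, 0.05999999865889549], [0.828000009059906, 0.10899999737739563], [0.7789999842643738, 0.13099999725818634]]
shieldfoot 1097 c [0.5375 0.0019] sz [0.3633 0.0864] ang 0.01 z [0.0031 0.0053 0.0109]
[[0.35600000619888306, 0.04500000178813934], [0.35600000619888306, -0.04100000113248825], [0.718999981880188, -0.04100000113248825], [0.718999981880188, 0.04500000178813934]]
maxz 0.11581195802024337
```

servo_tool(
  deltas=[
    [[40,0.01,0.03,0.012,-1.7],[40,0.01,0.03,0.012,-1.7],[40,0.01,0.03,0.012,-1.7],[40,0.01,0.03,0.012,-1.7],[40,0.01,0.03,0.012,-1.7],[40,0.01,0.03,0.012,-1.7],[40,0.01,0.03,0.012,-1.7],[40,0.01,0.03,0.012,-1.7]],
  ],
)

```text
time: 0.9
tool_pos: [0.3444, -0.3248, 0.3047]
tool_rot: [-0.0, 0.995, 0.099, -0.0]
contact_force: [0.3, -0.4, 0.3]
gripper_width: 0.396
grasp_force: 0.0
```

```bash
python3 - <<'E'
from h import *
for n,(u0,u1,v0,v1) in dict(top=(380,425,230,285),scene=(205,260,268,310)).items():
    W=np.load(n+"0.npy"); P=W[v0:v1,u0:u1].reshape(-1,3); P=P[(P[:,2]>.119)&(P[:,2]<.14)]
    c=P[:,:2].mean(0); e,v=np.linalg.eigh(np.cov(P[:,:2].T)); a=v[:,1]
    q=(P[:,:2]-c)@v
    print(n,len(P),c,"ang",np.degrees(np.arctan(a[1]/a[0])),"sd",np.sqrt(e),"ext",np.ptp(q,0),"mid",c+v@((q.max(0)+q.min(0))/2))
    im=cv2.imread(f"pics/{n}0.png"); cv2.imwrite(f"pics/c{n}.png",cv2.resize(im[v0:v1,u0:u1],None,fx=7,fy=7,interpolation=cv2.INTER_CUBIC))
a=cv2.imread("pics/ctop.png");b=cv2.imread("pics/cscene.png");h=max(a.shape[0],b.shape[0])
cv2.imwrite("pics/crop.png",np.hstack([cv2.copyMakeBorder(x,0,h-x.shape[0],0,0,0) for x in(a,b)]))
E
```

```text
top 536 [ 0.48814257 -0.25294051] ang 7.236117356263756 sd [0.01356492 0.02374706] ext [0.05919929 0.09813825] mid [ 0.4886277  -0.25300287]
scene 778 [ 0.48709943 -0.25330474] ang 6.250294268959996 sd [0.01400462 0.02442347] ext [0.06058009 0.09914603] mid [ 0.4859543  -0.25230914]
```

View pics/crop.png

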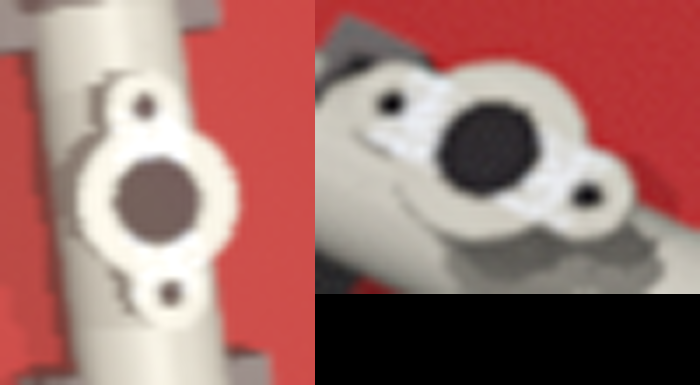

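The crop shows the mate flange with its bolt holes at crop (145,105) and (171,292), so it lies along the pipe at about 7.3°. Its centre is near (0.4875, -0.253).

servo_tool(
  deltas=[
    [[40,0.01,0.031,0,0],[40,0.01,0.031,0,0],[40,0.01,0.031,0,0],[40,0.01,0.031,0,0],[40,0.01,0.031,0,0],[40,0.01,0.031,0,0],[40,0.01,0.031,0,0],[40,0.01,0.031,0,0]],
  ],
)

```text
time: 1.7
tool_pos: [0.4244, -0.0769, 0.3044]
tool_rot: [-0.0, 0.995, 0.1, -0.0]
contact_force: [0.4, -0.4, 0.3]
gripper_width: 0.398
grasp_force: 0.0
```

servo_tool(
  deltas=[
    [[40,0.01,0.031,0,0],[40,0.01,0.031,0,0],[40,0.01,0.031,0,0],[40,0.01,0.031,0,0],[40,0.01,0.031,0,0],[40,0.01,0.031,0,0],[38,0,0.031,-0.01,0],[38,0,0.031,-0.01,0]],
  ],
)

```text
time: 2.5
tool_pos: [0.4844, 0.171, 0.2843]
tool_rot: [0.0, 0.995, 0.1, -0.0]
contact_force: [0.7, 0.2, -0.3]
gripper_width: 0.377
grasp_force: 0.0
```

servo_tool(
  deltas=[
    [[38,0.009,0.003,-0.02,0],[38,0.009,0.002,-0.022,0],[38,0,0,-0.024,0],[38,0,0,-0.024,0],[38,0,0,-0.024,0],[38,0,0,-0.022,0],[38,0,0,-0.012,0],[38,0,0,0,0]],
  ],
)

```text
time: 3.3
tool_pos: [0.5007, 0.1743, 0.1342]
tool_rot: [0.0, 0.995, 0.1, -0.002]
contact_force: [-0.2, -0.3, -0.6]
gripper_width: 0.381
grasp_force: 0.0
```

```bash
python3 - <<'E'
from h import *
f=grab_frame("scene"); cv2.imwrite("pics/s1.png",cv2.resize(cv2.cvtColor(f["pixels"],4)[80:260,240:440],None,fx=3,fy=3))
E
```

```text
(no output)
```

View pics/s1.png

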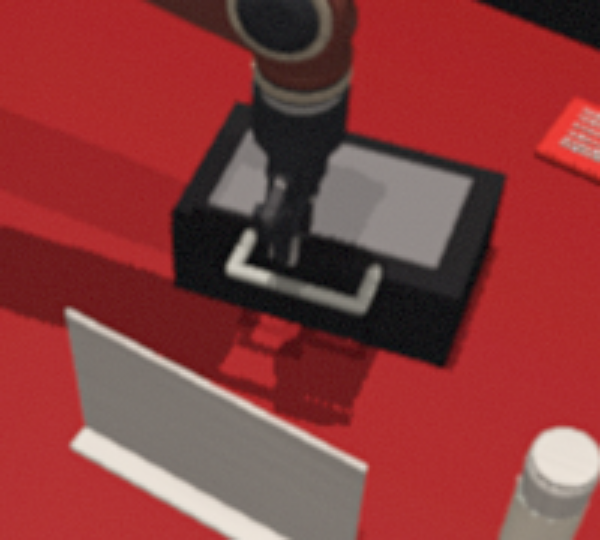

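The fingers hang over the bar at crop (285,260), slightly towards its left end, which will do. I'll descend, close and watch the force.

servo_tool(
  deltas=[
    [[38,0.001,0.001,-0.013,0],[38,0,0,-0.014,0],[38,0,0,-0.013,0],[38,0,0,0,0],[0,0,0,0,0],[0,0,0,0,0],[0,0,0,0,0],[0,0,0,0,0]],
  ],
)

```text
time: 4.15
tool_pos: [0.5038, 0.1758, 0.0975]
tool_rot: [-0.0, 0.995, 0.1, 0.001]
contact_force: [-0.6, 0.4, -0.7]
gripper_width: -0.003
grasp_force: 0.0
```

```bash
python3 - <<'E'
from h import *
print(manip.state()["gripper_width"],manip.state()["grasp_force"])
f=grab_frame("scene"); a=cv2.resize(cv2.cvtColor(f["pixels"],4)[130:200,300:390],None,fx=8,fy=8)
cv2.imwrite("pics/s2.png",a)
W=cloud(f);np.save("s2.npy",W)
p=f["pixels"].astype(int); M=np.zeros((480,640),bool);M[140:200,300:390]=1
M&=(p.min(-1)>130)&(W[...,2]>.08)&(W[...,2]<.13)&(W[...,1]<.2)
P=W[M]; d=np.array([.98,.198]); n=np.array([.198,-.98]); 
for q in P[np.argsort(P[:,0])][::6]: print(np.round(q,3),round((q[:2]-[.502,.176])@d,3),round((q[:2]-[.502,.176])@n,4))
E
```

```text
-0.0033402062436820807 0.0
[0.436 0.196 0.108] -0.06 -0.0322
[0.44  0.194 0.108] -0.057 -0.0303
[0.441 0.188 0.11 ] -0.057 -0.0239
[0.443 0.171 0.106] -0.059 -0.0072
[0.444 0.159 0.103] -0.06 0.0051
[0.445 0.178 0.109] -0.056 -0.0135
[0.448 0.164 0.113] -0.056 0.0014
[0.449 0.166 0.107] -0.054 -0.0008
[0.454 0.159 0.109] -0.05 0.0075
[0.458 0.163 0.107] -0.046 0.0041
[0.462 0.161 0.107] -0.042 0.0064
[0.465 0.167 0.104] -0.038 0.0018
[0.47  0.173 0.106] -0.032 -0.0031
[0.475 0.17  0.107] -0.027 0.0005
[0.482 0.164 0.109] -0.022 0.0073
[0.565 0.187 0.108] 0.064 0.0021
[0.567 0.188 0.104] 0.066 0.0013
```

View pics/s2.png

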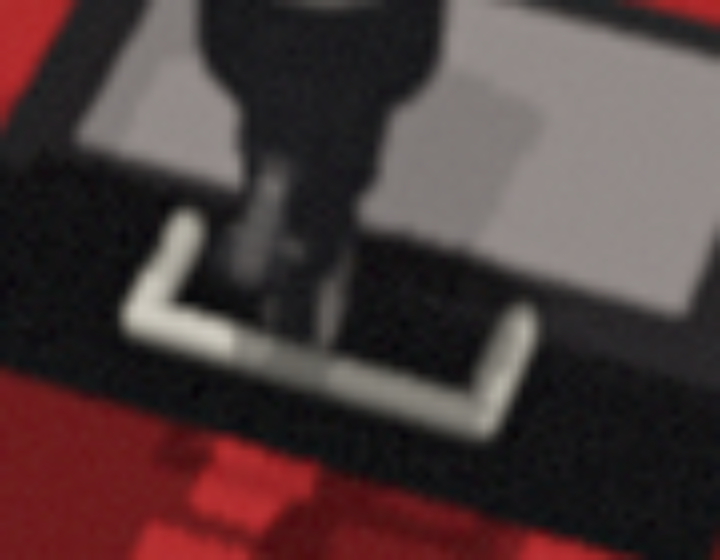

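The crop shows the whole bar in front of the closed fingers, whose tips end at crop (300,345), so nothing is gripped. I'll check the fingertip depths.

```bash
python3 - <<'E'
from h import *
W=np.load("s2.npy")
for v in range(158,182,2):
    print(v,[tuple((np.round(W[v,u]*1000)).astype(int)) for u in range(328,346,4)])
s=manip.state();print(s["time"],s["tool_pos"],s["gripper_width"])
E
```

```text
158 [(np.int64(449), np.int64(212), np.int64(105)), (np.int64(511), np.int64(128), np.int64(217)), (np.int64(503), np.int64(161), np.int64(182)), (np.int64(514), np.int64(162), np.int64(188)), (np.int64(514), np.int64(184), np.int64(168))]
160 [(np.int64(505), np.int64(120), np.int64(213)), (np.int64(513), np.int64(126), np.int64(213)), (np.int64(518), np.int64(135), np.int64(207)), (np.int64(513), np.int64(164), np.int64(179)), (np.int64(490), np.int64(229), np.int64(105))]
162 [(np.int64(508), np.int64(115), np.int64(213)), (np.int64(516), np.int64(120), np.int64(213)), (np.int64(524), np.int64(125), np.int64(213)), (np.int64(514), np.int64(164), np.int64(171)), (np.int64(493), np.int64(224), np.int64(104))]
164 [(np.int64(508), np.int64(116), np.int64(205)), (np.int64(519), np.int64(115), np.int64(212)), (np.int64(526), np.int64(122), np.int64(210)), (np.int64(517), np.int64(159), np.int64(170)), (np.int64(496), np.int64(220), np.int64(102))]
166 [(np.int64(454), np.int64(204), np.int64(83)), (np.int64(465), np.int64(209), np.int64(85)), (np.int64(524), np.int64(127), np.int64(197
[... 1119 characters left out ...]
int64(208), np.int64(44)), (np.int64(500), np.int64(171), np.int64(102)), (np.int64(511), np.int64(174), np.int64(106)), (np.int64(520), np.int64(179), np.int64(107))]
178 [(np.int64(454), np.int64(205), np.int64(30)), (np.int64(465), np.int64(210), np.int64(33)), (np.int64(475), np.int64(215), np.int64(34)), (np.int64(513), np.int64(171), np.int64(102)), (np.int64(523), np.int64(174), np.int64(106))]
180 [(np.int64(452), np.int64(209), np.int64(17)), (np.int64(465), np.int64(210), np.int64(24)), (np.int64(478), np.int64(211), np.int64(31)), (np.int64(490), np.int64(213), np.int64(36)), (np.int64(501), np.int64(216), np.int64(41))]
4.2 [0.50375297 0.17577364 0.0973633 ] -0.002560509522247249
```

```bash
python3 - <<'E'
from h import *
print(manip.finger_overhang)
for n in("scene","top"):
    f=grab_frame(n); W=cloud(f)
    D=np.linalg.norm(W[...,:2]-[.504,.172],axis=-1)
    M=(D<.022)&(W[...,2]>.1); dark=f["pixels"].max(-1)<110
    z=np.sort(W[...,2][M&dark]); print(n,len(z),np.round(z[:15],3))
s=manip.state();print(s["time"],s["tool_pos"],s["joint_pos"],s["contact_force"])
E
```

```text
0.014
scene 216 [0.1   0.101 0.101 0.101 0.101 0.102 0.102 0.103 0.103 0.104 0.104 0.104
 0.104 0.104 0.105]
top 0 []
4.3 [0.50357538 0.17574071 0.09713937] [ 1.96186827e-01 -7.03350575e-02  1.92772380e+00  2.47299756e-05
  1.28364808e+00  1.56753418e+00] [0.25621314 0.57553686 0.21153296]
```

servo_tool(
  deltas=[
    [[40,0,0,0,0],[40,0,0,0,0],[40,0,0,0,0],[40,0,0,0,0],[40,0,0,-0.005,0],[40,0,0,-0.005,0],[40,0,0,0,0],[40,0,0,0,0]],
  ],
)

```text
time: 5.1
tool_pos: [0.5031, 0.1756, 0.0863]
tool_rot: [0.0, 0.995, 0.1, -0.0]
contact_force: [-0.2, -0.1, 1.3]
gripper_width: 0.397
grasp_force: 0.0
```

```bash
python3 - <<'E'
from h import *
f=grab_frame("scene"); a=cv2.resize(cv2.cvtColor(f["pixels"],4)[130:200,300:390],None,fx=8,fy=8,interpolation=cv2.INTER_CUBIC)
cv2.imwrite("pics/s3.png",a)
s=manip.state();print(s["tool_pos"],s["gripper_width"],s["contact_force"])
E
```

```text
[0.5032985  0.17567497 0.08660686] 0.3947110796791447 [-0.34610054  0.37944574 -1.22356738]
```

View pics/s3.png

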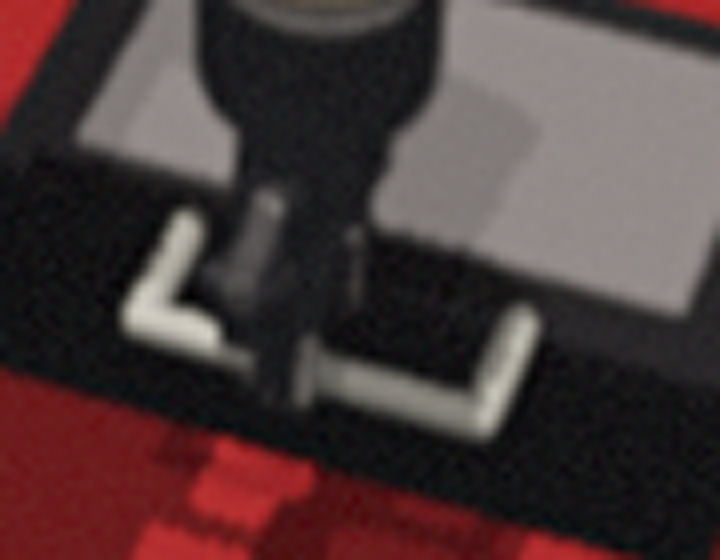

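The front finger now passes in front of the bar at crop (285,390), so the fingers straddle it. I'll go a little lower and close.

servo_tool(
  deltas=[
    [[40,0,0,-0.003,0],[40,0,0,-0.003,0],[0,0,0,0,0],[0,0,0,0,0],[0,0,0,0,0],[0,0,0,0,0],[0,0,0,0,0],[0,0,0,0,0]],
  ],
)

```text
time: 5.95
tool_pos: [0.5033, 0.1752, 0.0807]
tool_rot: [0.001, 0.995, 0.1, -0.0]
contact_force: [0.0, -5.4, -0.6]
gripper_width: 0.086
grasp_force: 57.4
```

Gripped at 57 N. Next I'll lift along the hinge arc, with radius 0.21 m and horizontal direction (-0.196, 0.98).

servo_tool(
  deltas=[
    [[0,-0.0001,0.0007,0.0137,0],[0,-0.0003,0.0016,0.0137,0],[0,-0.0005,0.0025,0.0135,0],[0,-0.0007,0.0033,0.0133,0],[0,-0.0008,0.0041,0.0131,0],[0,-0.001,0.005,0.0127,0],[0,-0.0012,0.0058,0.0124,0],[0,-0.0013,0.0066,0.012,0]],
  ],
)

```text
time: 6.75
tool_pos: [0.4974, 0.2059, 0.1863]
tool_rot: [-0.0, 0.995, 0.1, 0.0]
contact_force: [0.8, 0.7, -0.0]
gripper_width: -0.003
grasp_force: 0.0
```

```bash
python3 - <<'E'
from h import *
f=grab_frame("scene"); a=cv2.resize(cv2.cvtColor(f["pixels"],4)[100:200,280:420],None,fx=5,fy=5,interpolation=cv2.INTER_CUBIC)
cv2.imwrite("pics/s4.png",a); W=cloud(f)
p=f["pixels"].astype(int); M=np.zeros((480,640),bool);M[100:210,290:400]=1
M&=(p.min(-1)>130)&(W[...,1]<.25)&(W[...,0]<.6)&(W[...,1]>.1)&(W[...,2]>.06);P=W[M];print(np.round(P[np.argsort(P[:,0])][::12],3))
E
```

```text
[[0.432 0.207 0.115]
 [0.439 0.192 0.12 ]
 [0.441 0.194 0.117]
 [0.443 0.185 0.118]
 [0.446 0.18  0.116]
 [0.453 0.161 0.118]
 [0.461 0.162 0.118]
 [0.47  0.163 0.119]
 [0.478 0.17  0.121]
 [0.485 0.169 0.115]
 [0.495 0.174 0.12 ]]
```

View pics/s4.png

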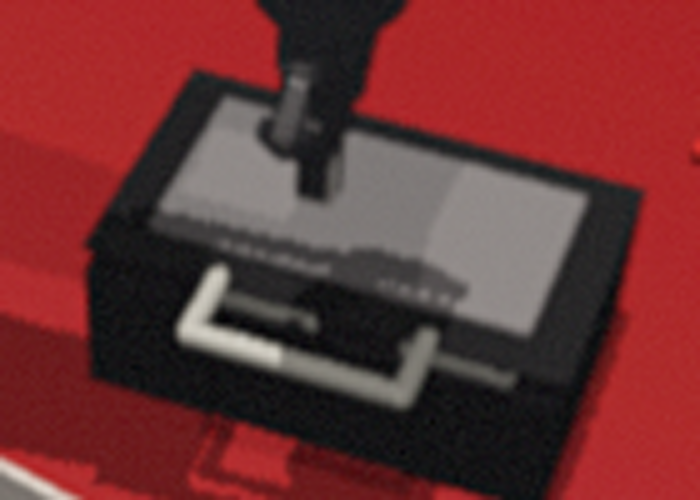

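The crop shows the lid a little ajar: the bar rose about 12 mm and slipped off. The 7 mm grip width, the picture and the depth all say the real fingertips sit about 38 mm higher than the reported TCP implies, so only the tips pinched the bar. I'll regrip deeper with that offset.

servo_tool(
  deltas=[
    [[40,0.001,-0.008,0.005,0],[40,0.002,-0.012,0,0],[40,0.0025,-0.012,0,0],[40,0,0,-0.02,0],[40,0,0,-0.025,0],[40,0,0,-0.025,0],[40,0,0,-0.02,0],[40,0,0,0,0]],
  ],
)

```text
time: 7.6
tool_pos: [0.5, 0.1714, 0.0957]
tool_rot: [0.0, 0.995, 0.099, -0.004]
contact_force: [-0.4, 0.3, -0.5]
gripper_width: 0.401
grasp_force: 0.0
```

servo_tool(
  deltas=[
    [[40,0,0,-0.012,0],[40,0,0,-0.012,0],[40,0,0,-0.005,0],[40,0,0,0,0],[0,0,0,0,0],[0,0,0,0,0],[0,0,0,0,0],[0,0,0,0,0]],
  ],
)

```text
time: 8.4
tool_pos: [0.5029, 0.1759, 0.0718]
tool_rot: [-0.003, 0.995, 0.1, 0.0]
contact_force: [-1.7, 8.5, -1.7]
gripper_width: 0.116
grasp_force: 58.4
```

servo_tool(
  deltas=[
    [[0,0,0,0,0],[0,0,0,0,0],[0,0,0.001,0.005,0],[0,0,0.001,0.005,0],[0,0,0.001,0.005,0],[0,0,0.001,0.005,0],[0,0,0,0,0],[0,0,0,0,0]],
  ],
)

```text
time: 9.2
tool_pos: [0.5023, 0.1784, 0.0915]
tool_rot: [-0.001, 0.995, 0.1, -0.001]
contact_force: [-3.3, 4.7, -0.8]
gripper_width: 0.115
grasp_force: 58.7
```

```bash
cat > bar.py <<'E'
from h import *
f=grab_frame("scene"); save(f,"last"); W=cloud(f)
p=f["pixels"].astype(int); M=np.zeros((480,640),bool);M[80:210,280:410]=1
M&=(p.min(-1)>105)&(p.max(-1)-p.min(-1)<35)&(W[...,1]<.4)&(W[...,0]<.6)&(W[...,1]>.1)&(W[...,2]>.115)&(np.linalg.norm(W[...,:2]-manip.state()["tool_pos"][:2],axis=-1)<.075);P=W[M]
print(len(P),np.round(P[np.argsort(P[:,0])][::max(1,len(P)//10)],3))
s=manip.state();print(s["tool_pos"],s["gripper_width"],s["contact_force"])
E
python3 bar.py
```

```text
227 [[0.434 0.204 0.134]
 [0.442 0.202 0.132]
 [0.446 0.176 0.136]
 [0.457 0.168 0.141]
 [0.491 0.116 0.423]
 [0.515 0.247 0.131]
 [0.533 0.125 0.422]
 [0.544 0.183 0.134]
 [0.555 0.209 0.135]
 [0.56  0.212 0.136]
 [0.565 0.203 0.132]]
[0.50224428 0.17842705 0.09143148] 0.12288774969597359 [-2.25534947  4.33123748 -0.94674   ]
```

The bar rose with the fingers and sits 40 mm above the TCP reading. Continuing the arc.

servo_tool(
  deltas=[
    [[0,-0.0005,0.0027,0.0133,0],[0,-0.0007,0.0035,0.0131,0],[0,-0.0009,0.0043,0.0128,0],[0,-0.001,0.0052,0.0125,0],[0,-0.0012,0.006,0.0121,0],[0,-0.0013,0.0067,0.0117,0],[0,-0.0015,0.0074,0.0112,0],[0,-0.0016,0.0081,0.0107,0]],
  ],
)

```text
time: 10.05
tool_pos: [0.4934, 0.2213, 0.1888]
tool_rot: [0.001, 0.995, 0.099, -0.001]
contact_force: [-1.7, 2.3, -8.1]
gripper_width: 0.113
grasp_force: 58.3
```

```bash
python3 bar.py
```

```text
138 [[0.428 0.246 0.206]
 [0.437 0.227 0.22 ]
 [0.444 0.21  0.234]
 [0.452 0.207 0.23 ]
 [0.46  0.213 0.233]
 [0.512 0.223 0.232]
 [0.523 0.224 0.234]
 [0.534 0.23  0.231]
 [0.541 0.227 0.231]
 [0.55  0.232 0.231]
 [0.556 0.248 0.222]]
[0.49314718 0.22288025 0.19064506] 0.11477320906805934 [-6.32860972  3.76762949 -3.3899681 ]
```

servo_tool(
  deltas=[
    [[0,-0.0018,0.0088,0.0102,0],[0,-0.0019,0.0094,0.0096,0],[0,-0.002,0.01,0.0089,0],[0,-0.0021,0.0106,0.0083,0],[0,-0.0022,0.0111,0.0076,0],[0,-0.0023,0.0115,0.0068,0],[0,-0.0024,0.0119,0.006,0],[0,-0.0025,0.0122,0.0052,0]],
  ],
)

```text
time: 10.9
tool_pos: [0.4762, 0.3058, 0.2542]
tool_rot: [0.002, 0.995, 0.099, -0.001]
contact_force: [-7.6, -6.9, 0.1]
gripper_width: 0.112
grasp_force: 58.3
```

servo_tool(
  deltas=[
    [[0,-0.0025,0.0125,0.0044,0],[0,-0.0026,0.0128,0.0036,0],[0,-0.0026,0.013,0.0027,0],[0,-0.0026,0.0131,0.0019,0],[0,-0.0026,0.0132,0.001,0],[0,-0.0027,0.0133,0.0001,0],[0,0,0,0,0],[0,0,0,0,0]],
  ],
)

```text
time: 11.7
tool_pos: [0.4609, 0.3869, 0.2691]
tool_rot: [-0.002, 0.995, 0.101, 0.001]
contact_force: [-8.1, 0.5, 2.5]
gripper_width: 0.115
grasp_force: 61.4
```

```bash
python3 bar.py
```

```text
0 []
[0.46090832 0.38684263 0.26909209] 0.10862557161177573 [-6.80789998  0.43877588  2.49724097]
```

servo_tool(
  deltas=[
    [[50,0,0,0,0],[50,0,0,0,0],[50,0,0,0,0],[50,0,0,0.02,0],[50,0,0,0.03,0],[50,0,0,0.03,0],[50,0,0,0.02,0],[100,0,-0.03,0,0]],
  ],
)

```text
time: 12.55
tool_pos: [0.4627, 0.3566, 0.3696]
tool_rot: [-0.002, 0.995, 0.101, 0.003]
contact_force: [0.8, -0.5, 0.2]
gripper_width: 0.656
grasp_force: 0.0
```

servo_tool(
  deltas=[
    [[100,0,-0.045,0,0],[100,0,-0.045,0,0],[100,0,-0.045,0,0],[100,0,-0.045,0,0],[100,0,-0.045,0,0],[100,0,-0.045,0,0],[100,0,-0.045,0,0],[100,0,-0.035,0,0]],
  ],
)

```text
time: 13.35
tool_pos: [0.4614, 0.0021, 0.3657]
tool_rot: [0.0, 0.995, 0.099, 0.001]
contact_force: [0.2, 0.9, 0.4]
gripper_width: 1.0
grasp_force: 0.0
```

```bash
python3 - <<'E'
from h import *
ims=[]
for n,(u0,u1,v0,v1) in dict(top=(130,310,190,340),scene=(260,440,60,210)).items():
    f=grab_frame(n); np.save(n+"1.npy",cloud(f)); save(f,n+"1")
    ims.append(cv2.resize(cv2.cvtColor(f["pixels"],4)[v0:v1,u0:u1],None,fx=2.2,fy=2.2))
cv2.imwrite("pics/in.png",np.hstack(ims)); print(manip.state()["tool_pos"])
E
```

```text
[0.46163458 0.00105326 0.36543005]
```

View pics/in.png

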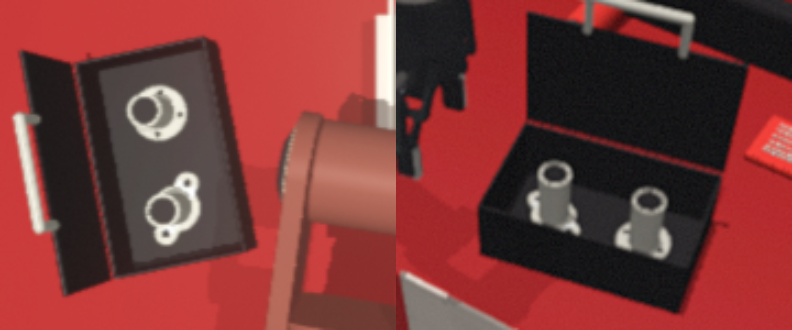

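The stubs are inside the case. The oblong one is nearer the robot: in the top crop its rim is at (163,210) and its ears at (187,183) and (166,233). The round one is at (147,110). Lid looks upright.

```bash
python3 - <<'E'
from h import *
for n,(u0,u1,v0,v1) in dict(top=(180,240,262,310),scene=(310,350,125,175)).items():
    W=np.load(n+"1.npy")[v0:v1,u0:u1]; im=cv2.imread(f"pics/{n}1.png")[v0:v1,u0:u1].astype(int)
    z=W[...,2]
    Q=W[(z>.082)&(z<.1)&(im.min(-1)>110)]; c,r=cv2.minEnclosingCircle(Q[:,:2].astype(np.float32)) if len(Q)>5 else (0,0)
    print(n,"rim",len(Q),np.round(c,4),r,"med z",np.median(Q[:,2]),Q[:,:2].mean(0))
    F=W[(z>.003)&(z<.03)&(im.min(-1)>110)]
    e,v=np.linalg.eigh(np.cov(F[:,:2].T)); a=v[:,1];m=F[:,:2].mean(0);q=(F[:,:2]-m)@v
    print(" flange",len(F),m,"ang",np.degrees(np.arctan(a[1]/a[0])),"ext",np.ptp(q,0),"mid",m+v@((q.max(0)+q.min(0))/2),"z",np.median(F[:,2]))
    r=cv2.minAreaRect(F[:,:2].astype(np.float32));print(r)
# lid angle from lid surface
W=np.load("scene1.npy"); P=W[60:150,310:440].reshape(-1,3); P=P[(P[:,2]>.12)&(P[:,2]<.26)&(P[:,1]>.3)&(P[:,1]<.5)&(P[:,0]>.33)&(P[:,0]<.6)]
n=np.linalg.svd(P-P.mean(0),full_matrices=0)[2][2];print("lid normal",n,len(P),P.mean(0))
W=np.load("scene1.npy"); M=(np.linalg.norm(W[...,:2]-[.4616,.001],axis=-1)<.07)&(W[...,2]>.2);print("grip lowest z",np.sort(W[M][:,2])[:60:6])
E
```

```text
top rim 90 [0.4143 0.2935] 0.021590199321508408 med z 0.08894176466730594 [0.41375669 0.29332024]
 flange 288 [0.41361003 0.28754093] ang -20.029454263388583 ext [0.06774155 0.10150227] mid [0.41328341 0.29667051] z 0.011342412819631276
((0.41402915120124817, 0.2945389151573181), (0.06433498859405518, 0.09525924921035767), 39.784217834472656)
scene rim 68 [0.4425 0.2579] 0.06707271933555603 med z 0.08887603129055355 [0.421705   0.27684008]
 flange 120 [0.40620278 0.2965197 ] ang -11.915116467545412 ext [0.09040645 0.11770991] mid [0.4010125  0.31528041] z 0.013304779739730606
((0.3951495885848999, 0.3135247528553009), (0.0637558177113533, 0.12197141349315643), 40.5472297668457)
lid normal [-0.20114475  0.97954773 -0.00520043] 3963 [0.46697077 0.38430346 0.1928334 ]
grip lowest z [0.40064076 0.40258045 0.40354557 0.4044845  0.40590236 0.4067814
 0.40746071 0.40805756 0.40917897 0.41008045]
```

servo_tool(
  deltas=[
    [[80,-0.006,0.0366,0,0],[75,-0.006,0.0366,0,0],[75,-0.006,0.0366,0,0],[75,-0.006,0.0366,0,0],[75,-0.006,0.0366,0,0],[75,-0.006,0.0366,0,0],[75,-0.006,0.0366,-0.01,0],[75,-0.0056,0.0366,-0.02,0]],
  ],
)

```text
time: 14.25
tool_pos: [0.4139, 0.3002, 0.3373]
tool_rot: [-0.001, 0.995, 0.1, 0.003]
contact_force: [1.4, -0.6, 0.3]
gripper_width: 0.752
grasp_force: 0.0
```

```bash
python3 - <<'E'
from h import *
W=np.load("top1.npy"); g=cv2.imread("pics/top1.png",0)
for u,v in((215,273),(205,296)):
    s=g[v-4:v+5,u-4:u+5].astype(float); print(s.astype(int))
    w=np.clip(235-s,0,None)
    print(np.nanmedian(W[v-2:v+3,u-2:u+3].reshape(-1,3),0))
m=((g>150)&(W[...,2]<.03)).astype(np.uint8); m[:262]=0;m[310:]=0;m[:,:180]=0;m[:,240:]=0
v,u=np.nonzero(m);P=W[v,u]; c=np.array([.4135,.2937]); d=P[:,:2]-c; r=np.hypot(*d.T)
for s in(1,-1):
    k=(r>.038)&(s*d[:,0]>0); print(k.sum(),d[k].mean(0),np.degrees(np.arctan2(*(s*d[k].mean(0))[::-1])),r[k].max())
E
```

```text
[[148 210 229 232 232 229 208 158 103]
 [212 234 236 234 232 236 235 213 158]
 [231 237 231 198 170 215 236 235 194]
 [249 241 197 123 105 170 221 235 205]
 [255 243 186 103  95 165 221 236 205]
 [244 242 210 150 144 196 234 240 204]
 [198 233 246 236 237 245 250 240 192]
 [177 193 232 246 255 255 255 225 148]
 [155 170 187 198 234 253 254 213 122]]
[0.44648101 0.27795885 0.01219761]
[[219 229 220 226 232 234 229 217 225]
 [200 231 237 243 244 252 255 247 247]
 [221 242 238 216 188 219 248 251 244]
 [226 233 199 138 107 163 237 254 245]
 [220 231 188 108  80 124 215 240 237]
 [217 231 197 145 132 155 217 240 227]
 [206 232 232 230 233 232 236 234 201]
 [165 217 232 237 239 238 234 212 159]
 [100 148 195 224 232 230 206 154 101]]
[0.37965593 0.307032   0.01201401]
38 [ 0.03906575 -0.01507273] -21.09810384579739 0.0496259761397092
39 [-0.03776829  0.01781905] -25.257908421793022 0.05079564261838506
```

servo_tool(
  deltas=[
    [[75,0,0,-0.01,0],[75,0,0,-0.025,0],[75,0,0,-0.03,0],[75,0,0,-0.03,0],[75,0,0,-0.03,0],[75,0,0,-0.03,0],[75,0,0,-0.02,0],[75,0,0,0,0]],
  ],
)

```text
time: 15.05
tool_pos: [0.4118, 0.2964, 0.1564]
tool_rot: [0.001, 0.995, 0.099, -0.003]
contact_force: [1.0, -0.2, -0.2]
gripper_width: 0.745
grasp_force: 0.0
```

```bash
python3 - <<'E'
from h import *
for n in("scene",):
    f=grab_frame(n); W=cloud(f); M=(np.linalg.norm(W[...,:2]-[.4137,.293],axis=-1)<.065)&(W[...,2]>.12); P=W[M]; print("low z",np.sort(P[:,2])[:60:6])
s=manip.state();print(s["tool_pos"],s["gripper_width"])
cv2.imwrite("pics/s5.png",cv2.resize(cv2.cvtColor(f["pixels"],4)[60:210,270:420],None,fx=4,fy=4,interpolation=cv2.INTER_CUBIC))
E
```

```text
low z [0.18284571 0.18697622 0.1888073  0.19173206 0.19278911 0.19482264
 0.19555788 0.1976367  0.19926488 0.20137914]
[0.41304112 0.29705586 0.15878271] 0.7501647583409428
```

View pics/s5.png

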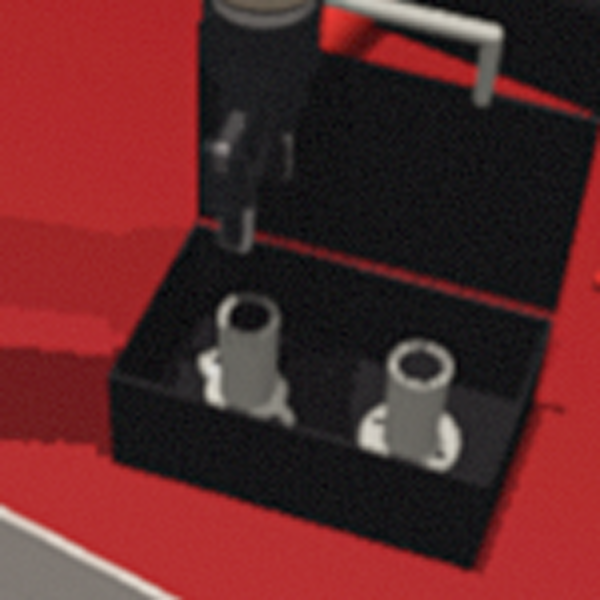

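The open fingers hang over the oblong stub: fingertip at crop (238,250), stub rim at (248,312). Descending and gripping.

servo_tool(
  deltas=[
    [[75,0.0007,-0.004,-0.01,0],[75,0,0,-0.02,0],[75,0,0,-0.025,0],[75,0,0,-0.025,0],[75,0,0,-0.025,0],[75,0,0,-0.015,0],[75,0,0,-0.007,0],[75,0,0,0,0]],
  ],
)

```text
time: 15.9
tool_pos: [0.4147, 0.2933, 0.0328]
tool_rot: [0.0, 0.995, 0.1, -0.0]
contact_force: [0.2, -0.7, -0.1]
gripper_width: 0.752
grasp_force: 0.0
```

servo_tool(
  deltas=[
    [[75,0,0,0,0],[0,0,0,0,0],[0,0,0,0,0],[0,0,0,0,0],[0,0,0,0,0],[0,0,0,0,0],[0,0,0,0,0],[0,0,0,0,0]],
  ],
)

```text
time: 16.7
tool_pos: [0.4158, 0.2942, 0.0345]
tool_rot: [-0.001, 0.995, 0.1, 0.001]
contact_force: [-1.0, 0.5, 6.0]
gripper_width: 0.474
grasp_force: 61.2
```

servo_tool(
  deltas=[
    [[0,0,0,0.01,0],[0,0,0,0.02,0],[0,0,0,0.03,0],[0,0,0,0.04,0],[0,0,0,0.04,0],[0,0,0,0.04,0],[0,0,0,0.04,0],[0,0,0,0.02,0]],
  ],
)

```text
time: 17.5
tool_pos: [0.4151, 0.2936, 0.2767]
tool_rot: [-0.001, 0.995, 0.1, 0.002]
contact_force: [0.4, 0.5, -3.0]
gripper_width: 0.475
grasp_force: 61.4
```

```bash
cat > stub.py <<'E'
from h import *
s=manip.state();t=s["tool_pos"];print(s["time"],t,s["gripper_width"],s["contact_force"])
for n in("scene","top"):
    f=grab_frame(n);save(f,n+"2"); W=cloud(f);np.save(n+"2.npy",W);p=f["pixels"].astype(int); z=W[...,2]-t[2]
    M=(np.linalg.norm(W[...,:2]-t[:2],axis=-1)<.06)&(p.min(-1)>70)&(p.max(-1)-p.min(-1)<40)&(z<.045)&(z>-.05)
    P=W[M]
    if len(P)<20: print(n,len(P)); continue
    print(n,len(P),"z",np.round(np.percentile(P[:,2],[1,5,50,95]),4),"xy mean",P[:,:2].mean(0))
    F=P[P[:,2]<t[2]-.01]
    if len(F)>20: r=cv2.minAreaRect(F[:,:2].astype(np.float32));print("low",len(F),r, np.percentile(F[:,2],[2,50,98]));e,v=np.linalg.eigh(np.cov(F[:,:2].T));print("ang",np.degrees(np.arctan(v[1,1]/v[0,1])))
E
python3 stub.py
```

```text
17.5 [0.41508384 0.29357072 0.27669721] 0.47471219665650194 [ 0.37252219  0.52046825 -3.04568297]
scene 534 z [0.2473 0.2505 0.2587 0.3139] xy mean [0.41919808 0.28003342]
low 308 ((0.41114529967308044, 0.28951671719551086), (0.09334993362426758, 0.057080674916505814), 3.461603879928589) [0.24735625 0.25526546 0.26528457]
ang -11.743962480744703
top 256 z [0.2468 0.2516 0.2575 0.2999] xy mean [0.42233653 0.2840071 ]
low 223 ((0.4175027012825012, 0.28547602891921997), (0.08357957750558853, 0.049239303916692734), 12.062538146972656) [0.24981926 0.25711988 0.26168756]
ang -3.609338224934333
```

servo_tool(
  deltas=[
    [[0,0.002,-0.015,0,1],[0,0.004,-0.03,0,2],[0,0.005,-0.035,0,2],[0,0.005,-0.035,0,2],[0,0.005,-0.035,0,2],[0,0.005,-0.035,0,2],[0,0.005,-0.035,0,2],[0,0.005,-0.035,0,2]],
  ],
)

```text
time: 18.4
tool_pos: [0.4491, 0.0371, 0.2696]
tool_rot: [-0.001, 0.973, 0.229, -0.002]
contact_force: [1.1, 0.1, -3.2]
gripper_width: 0.476
grasp_force: 61.6
```

servo_tool(
  deltas=[
    [[0,0.005,-0.036,0,2],[0,0.005,-0.04,0,2],[0,0.005,-0.045,0,2],[0,0.005,-0.045,0,2],[0,0.005,-0.045,0,2],[0,0.005,-0.04,0,2],[0,0.005,-0.025,0,2],[0,0.003,-0.015,0,1.5]],
  ],
)

```text
time: 19.2
tool_pos: [0.4871, -0.2541, 0.269]
tool_rot: [-0.002, 0.934, 0.357, -0.002]
contact_force: [0.4, 1.0, -4.2]
gripper_width: 0.475
grasp_force: 61.8
```

servo_tool(
  deltas=[
    [[0,0,0,-0.01,0],[0,0,0,-0.02,0],[0,0,0,-0.02,0],[0,0,0,-0.01,0],[0,0,0,0,0],[0,0,0,0,0],[0,0,0,0,0],[0,0,0,0,0]],
  ],
)

```text
time: 20.0
tool_pos: [0.4892, -0.2529, 0.2143]
tool_rot: [0.001, 0.934, 0.358, 0.001]
contact_force: [0.5, -0.5, -3.5]
gripper_width: 0.471
grasp_force: 61.9
```

```bash
python3 stub.py; python3 - <<'E'
from h import *
im=[cv2.resize(cv2.imread(f"pics/{n}2.png")[v:v+90,u:u+80],None,fx=5,fy=5,interpolation=cv2.INTER_CUBIC) for n,u,v in(("scene",195,225),("top",360,215))]
cv2.imwrite("pics/fin.png",np.hstack(im))
E
```

```text
20.0 [ 0.48915595 -0.25288598  0.21429005] 0.47056837886458963 [ 0.490399   -0.45498675 -3.45005191]
scene 581 z [0.1853 0.1888 0.1936 0.2483] xy mean [ 0.50302063 -0.2597074 ]
low 407 ((0.49330344796180725, -0.26064297556877136), (0.07720417529344559, 0.05940847843885422), 52.90966033935547) [0.1857097  0.19258077 0.20316545]
ang 38.2185684491005
top 50 z [0.1859 0.1865 0.1915 0.1957] xy mean [ 0.44676349 -0.25955281]
low 50 ((0.4461360275745392, -0.2596015930175781), (0.026255622506141663, 0.014137368649244308), 81.88477325439453) [0.18587372 0.19151134 0.19609102]
ang 79.19043768517908
```

View pics/fin.png

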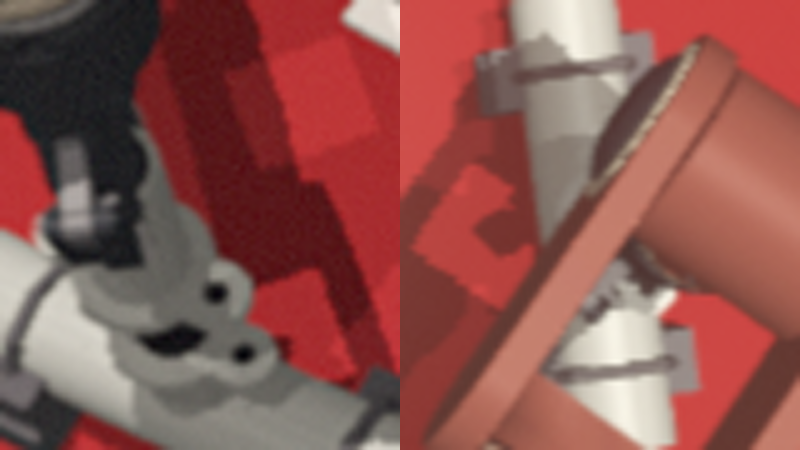

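The scene crop shows the stub flange above the mate: its bolt hole is at (215,292) and the mate's hole at (243,353). I'll cast both onto their planes and fit the pipe circle.

```bash
cat > fit.py <<'E'
from h import *
from scipy.optimize import least_squares
f=grab_frame("scene"); W=cloud(f); g=cv2.cvtColor(f["pixels"],cv2.COLOR_RGB2GRAY).astype(float)
g0=cv2.imread("pics/scene0.png",0).astype(float)
K=np.array([[f["fx"],0,f["cx"]],[0,f["fy"],f["cy"]],[0,0,1.]]);R=cv2.Rodrigues(np.array(f["rvec"]))[0];C=-R.T@np.array(f["tvec"]).ravel()
def cast(u,v,z):
    n=cv2.undistortPoints(np.array([[[u,v]]],float),K,np.array(f["dist"],float)).ravel(); d=R.T@np.r_[n,1]
    return (C+d*(z-C[2])/d[2])[:2]
def hole(im,u,v,r=3):
    u,v=int(round(u)),int(round(v)); s=im[v-r:v+r+1,u-r:u+r+1]; w=np.clip(np.percentile(s,50)-15-s,0,None); y,x=np.mgrid[-r:r+1,-r:r+1]
    return u+(w*x).sum()/w.sum(),v+(w*y).sum()/w.sum()
m1=cast(*hole(g0,215.7,282.7),.13);m2=cast(*hole(g0,244,295.9),.13)
print("mate holes",m1,m2,"c",(m1+m2)/2,"d",np.linalg.norm(m2-m1),"ang",np.degrees(np.arctan2(*(m2-m1)[::-1])))
t=manip.state()["tool_pos"]; und=t[2]-.0295
import sys
h=hole(g,float(sys.argv[1]),float(sys.argv[2])); s=cast(*h,und+.008); print("tool",t,"und",und,"stub hole px",h,s)
p=f["pixels"].astype(int);z=W[...,2]
M=(np.linalg.norm(W[...,:2]-t[:2],axis=-1)<.032)&(z>und+.018)&(z<und+.06)&(W[...,0]>t[0]+.003)&(p.min(-1)>70)&(p.max(-1)-p.min(-1)<40)
P=W[M][:,:2]
r=least_squares(lambda c:np.hypot(*(P-c).T)-.021,t[:2],loss="soft_l1",f_scale=.002).x
print("pipe centre",r,len(P),"-> hole vec",s-r,np.linalg.norm(s-r),"ang",np.degrees(np.arctan2(*(s-r)[::-1])))
M=(np.abs(W[...,0]-t[0])<.06)&(np.abs(W[...,1]-t[1])<.06)&(z>und-.004)&(z<und+.013)&(p.min(-1)>70)
print("flange top z",np.percentile(z[M],[50,80]))
E
python3 fit.py 238 283.4
```

```text
mate holes [ 0.44975014 -0.25656345] [ 0.52217933 -0.24751947] c [ 0.48596474 -0.25204146] d 0.07299165305524502 ang 7.117486806106588
tool [ 0.48890112 -0.25279975  0.21372968] und 0.18422968320927127 stub hole px (np.float64(237.61049284578695), np.float64(283.30365659777425)) [ 0.52058477 -0.25012497]
pipe centre [ 0.48463616 -0.25501421] 128 -> hole vec [0.03594861 0.00488924] 0.036279571858102294 ang 7.745074280312769
flange top z [0.191949   0.19313235]
```

servo_tool(
  deltas=[
    [[0,0.0012,0.002,-0.005,0],[0,0,0,-0.008,0],[0,0,0,-0.008,0],[0,0,0,-0.007,0],[0,0,0,-0.004,0],[0,0,0,0,0],[0,0,0,0,0],[0,0,0,0,0]],
  ],
)

```text
time: 20.95
tool_pos: [0.4901, -0.2508, 0.1814]
tool_rot: [0.0, 0.934, 0.358, 0.0]
contact_force: [-0.4, 0.2, -3.5]
gripper_width: 0.479
grasp_force: 61.9
```

```bash
python3 fit.py 240.5 289.5; python3 -c "
import cv2;import numpy as np;from h import *
f=grab_frame('scene');save(f,'s9');g=cv2.imread('pics/s9.png',0);print(g[280:304,234:252])"
```

```text
mate holes [ 0.44975014 -0.25656345] [ 0.52217933 -0.24751947] c [ 0.48596474 -0.25204146] d 0.07299165305524502 ang 7.117486806106588
tool [ 0.49007773 -0.25079597  0.18148849] und 0.15198848770101608 stub hole px (np.float64(241.11060606060607), np.float64(289.70454545454544)) [ 0.52189002 -0.24811007]
pipe centre [ 0.48570952 -0.2531433 ] 114 -> hole vec [0.0361805  0.00503324] 0.0365289209319417 ang 7.919850433414154
flange top z [0.15961841 0.16107077]
[[ 88  87  95 100 102 101  92  66  42  37  39  36  42  42  42  39  39  40]
 [ 87  87  96 103 103 103  99  73  47  39  38  42  42  40  50  46  52  56]
 [ 91  87  93 100 102 105 100  81  57  40  37  36  42  51  72  75  76  79]
 [ 88  88  91 100 101 103 104  97  90  81  71  60  57  71  81  80  80  84]
 [ 90  88  92  97  99 101 105 114 128 128 122 106  90  81  80  82  77  80]
 [ 91  92  97 101  98 105 123 130 135 137 135 131 119  98  82  82  79  80]
 [ 91  93 100 102 100 112 136 141 135 133 134 134 131 119  94  78  82  80]
 [ 94  98 100 100 101 108 127 117 111 121 130 133 133 130 103  81  79  81]
 [ 98 102 101 103  97  82  75  61  59 
[... 462 characters left out ...]
105  98 100  95  69  41]
 [ 98  99  98  96 100 101 103 104 102 102 107 102  99 101 105 101  76  48]
 [101  99  99 100  97  97 100  98  97  92  86  80  94 101 105  99  80  54]
 [103 101 102 100  99  99  99  91  80  73  69  78  96 104 108 102  91  74]
 [108 108 105 104 101 102 106 100  93  92  92 102 107 111 118 106  93  90]
 [116 117 109 103 103 116 129 119 114 117 117 125 130 128 116 102  96  94]
 [116 107 101 100 109 125 137 134 130 130 129 128 127 119 103  97  94  94]
 [102  98  95  96 101 109 118 126 127 126 122 116 109 101  96  97  97  98]
 [ 98  94  93  91  94  96 100 106 110 108 106 103 100  99 100 100 100  98]
 [ 97  98  95  94  92  92  96 101 104 103 100 100 100 101 101  99 100  99]]
```

servo_tool(
  deltas=[
    [[0,0,0.0005,-0.003,0],[0,0,0,-0.004,0],[0,0,0,-0.004,0],[0,0,0,-0.002,0],[0,0,0,-0.0005,0],[0,0,0,0,0],[0,0,0,0,0],[0,0,0,0,0]],
  ],
)

```text
time: 21.85
tool_pos: [0.4899, -0.2502, 0.1676]
tool_rot: [0.0, 0.934, 0.358, 0.0]
contact_force: [0.2, 0.1, -3.2]
gripper_width: 0.473
grasp_force: 61.9
```

```bash
python3 fit.py 242 292.5; python3 -c "
from h import *
f=grab_frame('scene');W=cloud(f);z=W[...,2]
# pixels on stub far ear vs mate ear
for n,v,u in(('stub ear',slice(286,293),slice(244,248)),('mate ear',slice(297,301),slice(243,248))): print(n,np.round(z[v,u],3))
W=W[60:150,310:440].reshape(-1,3);P=W[(W[:,2]>.12)&(W[:,2]<.26)&(W[:,1]>.3)&(W[:,1]<.5)&(W[:,0]>.33)&(W[:,0]<.6)]
print('lid n',np.linalg.svd(P-P.mean(0),full_matrices=0)[2][2]); s=manip.state();print(s['contact_force'],s['grasp_force'],s['joint_vel'])"
```

```text
mate holes [ 0.44975014 -0.25656345] [ 0.52217933 -0.24751947] c [ 0.48596474 -0.25204146] d 0.07299165305524502 ang 7.117486806106588
tool [ 0.48989054 -0.2501871   0.16763124] und 0.13813124490330797 stub hole px (np.float64(242.19718309859155), np.float64(292.19718309859155)) [ 0.52160778 -0.24740208]
pipe centre [ 0.48570281 -0.25246858] 105 -> hole vec [0.03590497 0.00506649] 0.036260670432301495 ang 8.03188897070902
flange top z [0.14569773 0.1472812 ]
stub ear [[ 0.    -0.001  0.002 -0.002]
 [ 0.145  0.148  0.147  0.002]
 [ 0.149  0.144  0.146  0.147]
 [ 0.148  0.145  0.145  0.145]
 [ 0.146  0.146  0.145  0.145]
 [ 0.148  0.148  0.145  0.144]
 [ 0.149  0.147  0.146  0.147]]
mate ear [[0.146 0.145 0.147 0.144 0.14 ]
 [0.146 0.146 0.142 0.141 0.13 ]
 [0.142 0.138 0.13  0.129 0.129]
 [0.13  0.133 0.13  0.129 0.131]]
lid n [-0.20135585  0.97950109 -0.00578234]
[-0.57860346  1.17565385 -3.33329516] 61.87707781791687 [-4.06643891e-04  1.00294220e-03  7.64317114e-04 -2.65640633e-04
  1.75907153e-03  2.03146767e-05]
```

The stub's flange top is at 0.146 and the mate's at 0.130, which leaves an 8 mm gap. It is centred within 1 mm and within 1° of in line, and the lid is upright. Handing in.

```bash
python3 -c "
from plant import manip
print(manip.job_done())"
```

```text
the job is handed in; nothing more can be done
None
```

I handed the job in with the stub still gripped, flange down, about 8 mm above the mating flange, centred within about 1 mm and in line within about 1°, and the lid standing upright; no verdict came back, and I didn't re-measure the other items at the end.

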